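# Lay the tall carton down in the yellow trolley bay

### The job

The trolley is about to be rolled away and the tall carton must ride lying down in the yellow taped bay. First push the screw-top container, upright, out of the yellow bay onto bare steel (clear of both taped bays); then push the carton high up so that it topples where it stands and ends lying on its broad face within the yellow outline (on the tape is fine). Only push: lift or carry nothing, overturn nothing but the carton, do not shove the carton about upright, leave everything else on the trolley where it is, and finish clear of everything.

Things in the scene. Friction and masses are not known exactly. Their poses are not given: they have to be found in the camera images.
- carton: cream and pink carton, 130 to 250 g, standing on end astride the line between the bays: 45 thick (own x), 70 wide (y), 150 high (z); origin at the centre of its underside. Its broad faces (normal to x) look along the row of bays to within 0.1 rad. Pushed at 120 to 140 height it tips about its far bottom edge, hardly sliding, and past 17 degrees falls by itself; lying it is 45 high.
- carton_mid (a point): centre of the carton's volume, 75 above its underside
- foot_a (a point): point on the carton: the +y edge of its foot (underside), half-way through the 45 mm thickness; in the carton's frame (0, +35, 0) mm
- foot_b (a point): point on the carton: the -y edge of its foot (underside), half-way through the 45 mm thickness; in the carton's frame (0, -35, 0) mm
- top_a (a point): point on the carton: the +y edge of its top, half-way through the 45 mm thickness; in the carton's frame (0, +35, 150) mm
- top_b (a point): point on the carton: the -y edge of its top, half-way through the 45 mm thickness; in the carton's frame (0, -35, 150) mm
- container: closed screw-top container, pale body with green screw lid, upright cylinder 72 across and 68 high, about 220 g; origin at the centre of its underside. It starts standing in the yellow bay and slides when pushed low.
- yellow_bay: the wanted bay: rectangle of 10 wide yellow tape flat on the trolley top, 236 long (its own x) by 150 wide (y) over the tape's outer edges; origin at its centre on the surface. It adjoins one side of the carton's standing place, and which side changes.
- blue_bay: the same rectangle in blue tape, in line with the yellow one (same x axis), its centre 240 from the yellow centre, the carton standing between them; it stays empty. The trolley top is bare for 160 from the row's centre line on the robot's side, and on the far side up to 740 ahead of the robot base.
- egg_cup: bystander, not to be moved: white ceramic egg cup, 50 across, 65 high, standing
- spoon_ring: bystander, not to be moved: red plastic ring with four measuring spoons fanned out from it, lying, about 125 long, 16 high
- leveller: bystander, not to be moved: cake leveller: steel wire frame standing like a goal, 320 wide along its own y, 124 high, feet 60 long
- mat_roll: bystander, not to be moved: lilac silicone lace mat rolled stiff, lying, 200 long along its own x, 44 thick
- spatula: bystander, not to be moved: spatula lying flat along its own x
Not all that is in view belongs to the job. Leave any turquoise look-alike of the carton alone.

How it is judged:
By the outcome, as a careful person would: the job done as asked, in the order asked, and still so for the second after the job is handed in, with the robot touching nothing.
It also fails if it takes over 45 s, if anything falls off the work surface, if the arm or the gripper's body presses on something with over 40 N, if the wrist force passes 120 N, or if a joint passes its speed limit or range.

### The arm

A 6-joint arm with a two-finger parallel gripper is mounted at the origin on the work surface. World frame = base frame: x ahead of the robot, y to its left, z up, the work surface at z = 0. Lengths are in m, angles in rad, forces in N, time in s.
With the tool pointing down it reaches from about 0.3 to 0.85 m from the base axis. Payload 5.4 kg.
Tool frame: the origin (TCP) lies midway between the tips of the shut fingers; the grasp point (between the pads) lies 19 mm behind it; z points along the fingers, y is the direction in which the jaws open and shut (so a half turn about z gives the same grasp; the last joint's range is limited). The gripper opens to 85 mm and grips with 20 to 120 N. Pads are 22 mm wide; open, the fingers measure 114 mm over their backs; the gripper's body (76 mm by 85 mm) begins 54 mm behind the grasp point. The pads swing forward as they close: fully open they stand 13 mm farther back than shut.
Start: joints at [1.008, 0.158, 1.597, -0, 1.386, -0.21], TCP at [0.199, 0.54, 0.231] pointing down, gripper open.
Joint ranges: [-2.91, 2.91], [-0.94, 2.29], [0.18, 2.7], [-1.29, 4.43], [0.17, 2.64], [-3, 3]. Speed limits (rad/s): [2.57, 2.57, 3.14, 3.14, 3.14, 3.14].

### API

Orientations are given as a unit quaternion [x, y, z, w].
In Python, from bench import arm gives the robot as it stands.
- The arm moves only by the shell command python3 -m handwheel 'ROWS' [FORCE]. ROWS is JSON, a list that holds one entry, the list of rows, each a list of 7 numbers: the shift along the tool's x, y, z in units of 50 mm (1.0 is 50 mm), then the turn, a rotation vector about the tool's x, y, z in units of 5 degrees (1.0 is 5 degrees), then the gripper command: -1 is shut, 1 is fully open, values between are in proportion. A call has 1 to 5 rows; each row shifts and turns the pose as measured when the row begins, along the tool's axes as they then stand; what a row does not reach is not made up. A row lasts 1/10 s, in which the tool goes at most 50 mm and 8.59 degrees, less where a joint would pass 70% of its speed; a pose out of reach is approached as far as the arm can. A call is refused whole if a number of a shift passes 1 or a number of a turn 1, either way. A call with a gripper value outside its range is refused whole. The fingers move at their own pace and stop on an object; FORCE is the grip in N (left out, the last holds). Time passes only in rows, so rows that do not move let the fingers close. It gives the time, the measured TCP pose, the force and the opening at its end, in the units of the state.
- arm.get_state(): the state, without advancing time (a new reading comes with each control period).
- arm.capture(name): name is "side" or "top" or "wrist"; returns the picture (420x560x3 uint8, blue, green, red); there is no depth.
- arm.camera_info(name): a dict with "fx", "fy", "cx", "cy" (pixels), "rvec" (rotation vector, rad) and "tvec" (3), from world to camera coordinates, as OpenCV has them; the wrist camera has in their place "tool_from_camera" (4x4, takes a point from camera to tool coordinates, whose origin is the TCP and whose axes are the flange's). Camera axes: x right, y down, z forward; pixel columns grow to the right and rows downward; lengths in m; the calibration is good to about 2 mm. A picture is of the moment at which its call begins: read the wrist's pose just before it. camera_info takes no time and is no camera call.
- arm.hand_in(): hands the job in, once; it reports no verdict.
The state is a dict: "clock": time; "joints": joint angles; "qvel": joint speeds; "tau": joint torques, N m; "tool_pos": TCP position; "tcp_rot": TCP orientation; "force": force on the tool from outside, world axes, zero at the start; "moment": the same for the moment, N m; "opening": finger opening in m.
Only numpy, scipy, OpenCV 4.12 (cv2) and the standard library are available. Lean on these libraries where they do the work, as an engineer would, in place of code of your own. Each camera call takes 0.05 s, during which the arm holds its last target.

## Working session

There is one attempt and no reset: what is moved stays moved. The work goes in short steps, Python scripts to look and compute and a shell command to move; the robot and the scene stay as the last step left them, time stands still between calls to the robot, and variables do not carry over. Pictures are saved under pics/ and viewed, and the job is handed in when it is done.

```bash
ls; mkdir -p pics
python3 - <<'E'
from bench import arm
import cv2
for n in("side","top","wrist"):
    cv2.imwrite(f"pics/{n}0.png",arm.capture(n)); i=arm.camera_info(n); print(n,i)
s=arm.get_state(); print(s)
E
```

```text
pics
side {'fx': 426.41018604818083, 'fy': 426.41018604818083, 'cx': 282.8949706930396, 'cy': 216.85736538888278, 'rvec': array([ 0.06626887, -2.88394919,  1.24137444]), 'tvec': array([0.52307433, 0.08612206, 1.08061758])}
top {'fx': 476.577781063691, 'fy': 476.577781063691, 'cx': 272.31282576346433, 'cy': 205.03456907238362, 'rvec': array([ 2.21055149, -2.15365534,  0.0729126 ]), 'tvec': array([-0.00430946,  0.55399541,  1.46846385])}
wrist {'fx': 302.64645319849166, 'fy': 302.64645319849166, 'cx': 280.53545169189005, 'cy': 212.16085943013525, 'tool_from_camera': array([[-1.31117230e-03, -9.65086390e-01, -2.61928504e-01,
         6.68731864e-02],
       [ 9.99998953e-01, -1.42572769e-03,  2.47317342e-04,
        -5.11520069e-04],
       [-6.12121320e-04, -2.61927905e-01,  9.65087249e-01,
        -1.43077125e-01],
       [ 0.00000000e+00,  0.00000000e+00,  0.00000000e+00,
         1.00000000e+00]])}
{'clock': 0.15, 'joints': array([ 1.00793481e+00,  1.58915585e-01,  1.59793490e+00,  1.77650777e-05,
        1.38623692e+00, -2.10078637e-01]), 'qvel': array([ 0.00022626, -0.00163199, -0.00447723, -0.00016963,  0.00032435,
       -0.00056191]), 'tau': array([ 2.25520616e-04, -3.96377850e+01, -3.31784642e+01, -2.23731768e-04,
        5.45788062e-03, -5.47536604e-05]), 'tool_pos': array([0.19841548, 0.53918108, 0.23054079]), 'tcp_rot': array([ 1.75479718e-01,  9.84482763e-01, -6.88962790e-04, -2.89788392e-04]), 'force': array([-0.30015825,  0.06982831,  0.23781905]), 'moment': array([0.01967391, 0.01371571, 0.01810972]), 'opening': 0.08568609732165264}
```

View pics/top0.png

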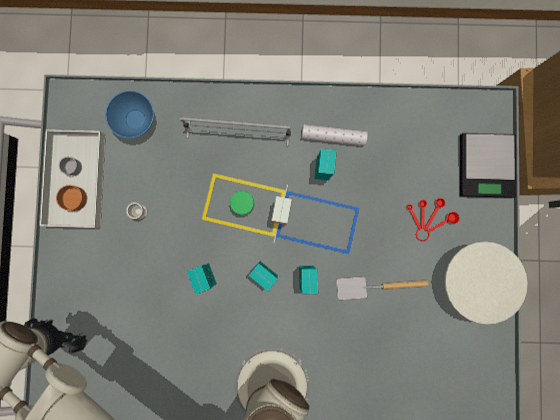

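View pics/side0.png

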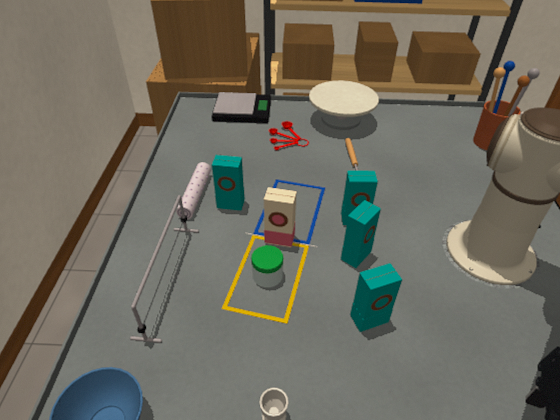

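View pics/wrist0.png

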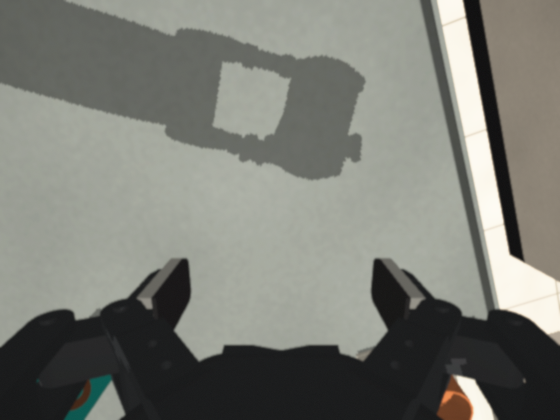

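The top view shows the yellow bay around (245,205) with the green-lidded container at (242,203), the cream and pink carton at (282,210), and the blue bay at (318,222). The candidates for the carton are the cream one at top (282,210) / side (280,217), and turquoise look-alikes at top (326,164), (201,278), (263,276) and (308,280). I choose the cream one. Next is an enlarged crop.

```bash
python3 - <<'E'
import cv2
a=cv2.imread("pics/top0.png")[160:300,180:380]; cv2.imwrite("pics/topc.png",cv2.resize(a,None,fx=4,fy=4,interpolation=cv2.INTER_CUBIC))
a=cv2.imread("pics/side0.png")[170:330,215:415]; cv2.imwrite("pics/sidec.png",cv2.resize(a,None,fx=3.75,fy=3.75,interpolation=cv2.INTER_CUBIC))
E
cat > h.py <<'E'
import numpy as np, cv2
from bench import arm
from scipy.spatial.transform import Rotation as R
def cam(n):
    i=arm.camera_info(n); K=np.array([[i['fx'],0,i['cx']],[0,i['fy'],i['cy']],[0,0,1.]])
    return K,np.array(i['rvec'],float),np.array(i['tvec'],float)
def onz(n,uv,z=0):
    K,r,t=cam(n); M=cv2.Rodrigues(r)[0]; o=-M.T@t; d=M.T@np.linalg.inv(K)@[uv[0],uv[1],1]
    return o+d*(z-o[2])/d[2]
def tri(uv1,uv2,n1="top",n2="side"):
    P=[]
    for n in(n1,n2):
        K,r,t=cam(n); P.append(K@np.c_[cv2.Rodrigues(r)[0],t])
    X=cv2.triangulatePoints(P[0],P[1],np.array(uv1,float).reshape(2,1),np.array(uv2,float).reshape(2,1))
    return (X[:3]/X[3]).ravel()
def proj(n,p):
    K,r,t=cam(n); return cv2.projectPoints(np.array(p,float).reshape(-1,1,3),r,t,K,None)[0][:,0]
def box(p):return p
E
```

```text
(no output)
```

View pics/topc.png

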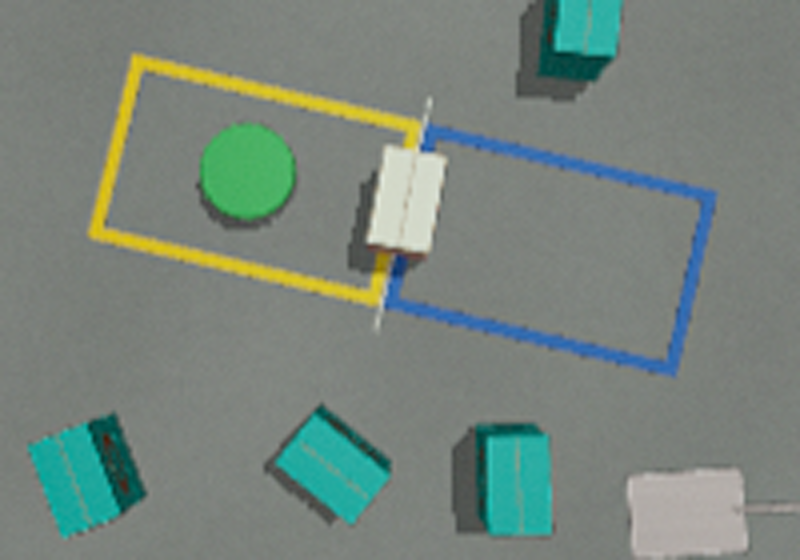

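View pics/sidec.png

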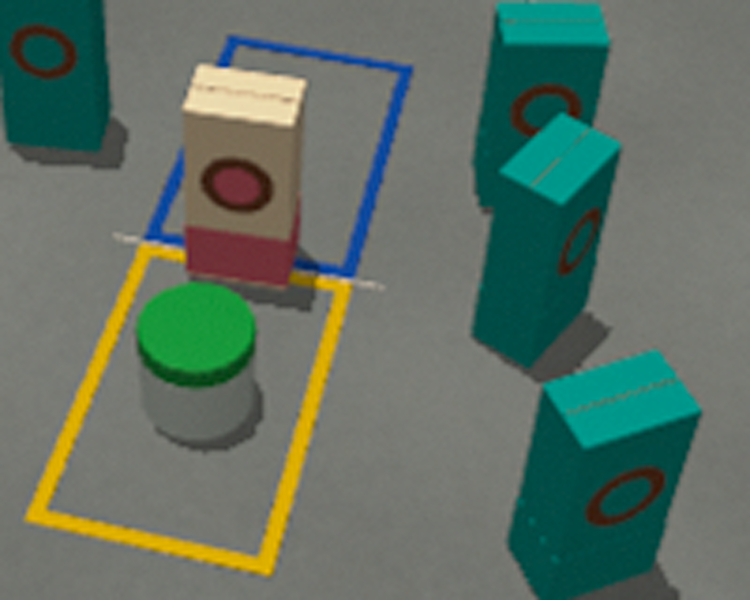

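Run:
```python
from h import *
np.set_printoptions(precision=4,suppress=True)
T=lambda p:(np.array(p,float)+.5)/4-.5+[180,160]
S=lambda p:(np.array(p,float)+.5)/3.75-.5+[215,170]
print("ycorn");Y=[onz("top",T(p)) for p in((134,54),(427,122),(381,307),(88,237))];print(np.array(Y))
B=[onz("top",T(p)) for p in((428,122),(716,191),(674,376),(384,307))];print(np.array(B))
print(np.array([onz("side",S(p)) for p in((25,518),(270,574),(411,67),(231,36))]))
ty=[(387,143),(447,153),(429,254),(366,245)]; sy=[(195,66),(307,80),(299,127),(182,112)]
# correspondence: top (far-left) etc.
sc=[sy[3],sy[0],sy[1],sy[2]]
C=np.array([tri(T(a),S(b)) for a,b in zip(ty,sc)]);print("carton top",C,C.mean(0))
print("foot side",onz("side",S((186,275))),onz("side",S((294,287))))
print("lid",tri(T((248,172)),S((197,328))),onz("top",T((248,172)),.068),onz("side",S((197,328)),.068))
for n,p in dict(cupT=(136,211),teal1=(201,278),teal2=(263,276),teal3=(308,280),teal4=(326,164),lev1=(186,130),lev2=(289,135),roll1=(303,132),roll2=(366,140)).items(): print(n,onz("top",p,.0),onz("top",p,.15))
Yc=np.mean(Y,0);print(Yc,np.mean(B,0)); d=np.mean(B,0)-Yc;print(np.linalg.norm(d),np.arctan2(d[1],d[0]))
```

```text
ycorn
[[ 0.6522  0.2012  0.    ]
 [ 0.6039 -0.0331  0.    ]
 [ 0.4566 -0.0004  0.    ]
 [ 0.5057  0.2324  0.    ]]
[[ 0.6039 -0.0339  0.    ]
 [ 0.555  -0.2627  0.    ]
 [ 0.4086 -0.2317  0.    ]
 [ 0.4567 -0.0028  0.    ]]
[[ 0.652   0.2041 -0.    ]
 [ 0.5063  0.235   0.    ]
 [ 0.4109 -0.2282  0.    ]
 [ 0.5537 -0.2588  0.    ]]
carton top [[ 0.5726 -0.0015  0.1428]
 [ 0.5668 -0.0447  0.1445]
 [ 0.4945 -0.0335  0.1456]
 [ 0.4993  0.0116  0.1456]] [ 0.5333 -0.017   0.1446]
foot side [ 0.5711  0.0035 -0.    ] [ 0.4974  0.0106 -0.    ]
lid [0.5561 0.1033 0.0604] [0.5554 0.1028 0.068 ] [0.5559 0.11   0.068 ]
cupT [0.5252 0.4412 0.    ] [0.5174 0.3973 0.15  ]
teal1 [0.3205 0.2276 0.    ] [0.3331 0.205  0.15  ]
teal2 [0.3319 0.0336 0.    ] [0.3433 0.0303 0.15  ]
teal3 [ 0.3232 -0.1075  0.    ] [ 0.3355 -0.0967  0.15  ]
teal4 [ 0.6907 -0.1572  0.    ] [ 0.6664 -0.1414  0.15  ]
lev1 [0.7891 0.293  0.    ] [0.755  0.2639 0.15  ]
lev2 [ 0.7812 -0.0372  0.    ] [ 0.7479 -0.0334  0.15  ]
roll1 [ 0.7921 -0.0818  0.    ] [ 0.7577 -0.0735  0.15  ]
roll2 [ 0.7713 -0.2834  0.    ] [ 0.739 -0.255  0.15 ]
[0.5546 0.1    0.    ] [ 0.5061 -0.1328  0.    ]
0.23782259211703835 -1.7764500172626427
```

```bash
cat >> h.py <<'E'
np.set_printoptions(precision=4,suppress=True)
u=np.array([.204,.979,0]);v=np.array([.979,-.204,0]);YC=np.array([.5545,.1005,0])
Rt=np.array([-v,u,[0,0,-1]]).T
def go(target,Rgoal=Rt):
    s=arm.get_state(); M=R.from_quat(s['tcp_rot'])
    d=M.as_matrix().T@(np.array(target)-s['tool_pos'])/.05
    w=np.degrees((M.inv()*R.from_matrix(Rgoal)).as_rotvec())/5
    print("t",s['clock'],"pos",s['tool_pos'],"F",s['force'],"op",s['opening'],"shift units",d,"turn",w)
    p=s['tool_pos']-YC;print("uv of tcp",p@u,p@v)
E
python3 -c "
from h import *
go([.477,.120,.24])"
```

```text
t 0.15 pos [0.1984 0.5392 0.2305] F [-0.3002  0.0698  0.2378] op 0.08568609732165264 shift units [-8.1251 -5.9425 -0.1832] turn [-0.0164 -0.005  -1.6885]
uv of tcp 0.3568275355289464 -0.43809768757094186
```

```bash
python3 -m handwheel '[[[-0.65,-0.48,0,0,0,0,0],[-0.65,-0.48,0,0,0,0,0],[-0.65,-0.48,0,0,0,0,0],[-0.65,-0.48,0,0,0,0,0],[-0.65,-0.48,0,0,0,0,0]]]' 40 && python3 -m handwheel '[[[-0.65,-0.48,0,0,0,0,0],[-0.65,-0.48,0,0,0,0,0],[-0.65,-0.48,0,0,0,0,0],[0,0,0,0,0,-0.85,0],[0,0,0,0,0,-0.85,0]]]'; python3 -c "
from h import *
go([.477,.120,.24])"
```

```text
clock: 0.65
tool_pos: [0.3096, 0.3677, 0.2284]
tcp_rot: [0.171, 0.985, -0.001, -0.001]
force: [0.9, 0.4, 0.3]
opening: 0.0426
clock: 1.15
tool_pos: [0.3811, 0.2578, 0.2274]
tcp_rot: [0.099, 0.995, -0.002, -0.001]
force: [-0.4, 0.6, 0.6]
opening: 0.0429
t 1.15 pos [0.3811 0.2578 0.2274] F [-0.3942  0.5667  0.6083] op 0.0429128197050275 shift units [-2.4236 -2.3259 -0.2474] turn [-0.0503 -0.0281  0.0827]
uv of tcp 0.11864415446243028 -0.20190153275636402
```

```bash
python3 -m handwheel '[[[-0.55,-0.55,-0.05,0,0,0,0],[-0.55,-0.55,-0.05,0,0,0,0],[-0.55,-0.55,-0.05,0,0,0,0],[-0.55,-0.5,-0.05,0,0,0.08,0],[-0.4,-0.4,0,0,0,0,0]]]'
python3 - <<'E'
from h import *
go([.477,.120,.015])
cv2.imwrite("pics/w1.png",arm.capture("wrist"))
E
```

```text
clock: 1.65
tool_pos: [0.4846, 0.1039, 0.2364]
tcp_rot: [0.099, 0.995, -0.002, -0.003]
force: [-0.3, 0.9, -0.2]
opening: 0.0425
t 1.65 pos [0.4846 0.1039 0.2364] F [-0.3359  0.8914 -0.1923] op 0.04247737784454845 shift units [0.1906 0.3036 4.428 ] turn [-0.0449 -0.055   0.0824]
uv of tcp -0.010958113750580825 -0.06915028730912094
```

View pics/w1.png

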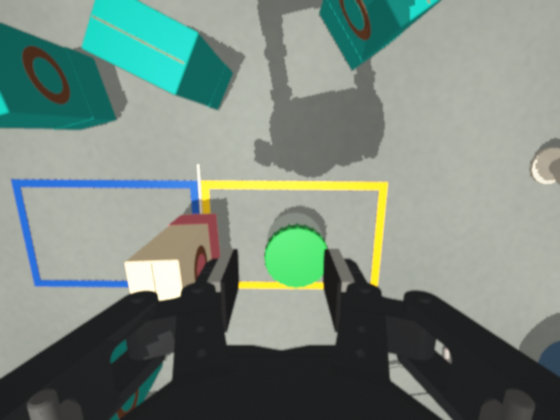

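The wrist view shows the container at (297,255) and the carton at (175,255) to its left. The yellow outline runs from (200,185) to (385,185), and the strip on the robot side is free for the descent.

```bash
python3 -m handwheel '[[[0.2,0.3,0,0,0,0.08,0],[0,0,0.8,0,0,0,0],[0,0,0.8,0,0,0,0],[0,0,0.8,0,0,0,0],[0,0,0.8,0,0,0,0]]]'
python3 - <<'E'
from h import *
go([.477,.120,.015])
E
```

```text
clock: 2.2
tool_pos: [0.4858, 0.1153, 0.078]
tcp_rot: [0.106, 0.994, -0.002, 0.006]
force: [-0.3, 0.6, -0.1]
opening: 0.0429
t 2.2 pos [0.4858 0.1153 0.078 ] F [-0.3231  0.597  -0.1338] op 0.04289266183690952 shift units [0.2087 0.0584 1.2577] turn [-0.033   0.1433 -0.0875]
uv of tcp 0.00046426455516636046 -0.0702247604996356
```

```bash
python3 -m handwheel '[[[0.25,0.06,0,0,0.14,-0.08,0],[0,0,0.5,0,0,0,0],[0,0,0.5,0,0,0,0],[0,0,0.2,0,0,0,0],[0,0,0,0,0,0,0]]]'
python3 - <<'E'
from h import *
go([.477,.120,.018])
cv2.imwrite("pics/w2.png",arm.capture("wrist"))
E
```

```text
clock: 2.7
tool_pos: [0.4686, 0.1227, 0.0149]
tcp_rot: [0.102, 0.995, -0.002, -0.005]
force: [-0.5, -0.8, 0.5]
opening: 0.0426
t 2.7 pos [0.4686 0.1227 0.0149] F [-0.5267 -0.7822  0.5426] op 0.042585372524374165 shift units [-0.1757 -0.0191 -0.0631] turn [-0.048  -0.1149  0.015 ]
uv of tcp 0.004209021591284248 -0.08866750090584084
```

View pics/w2.png

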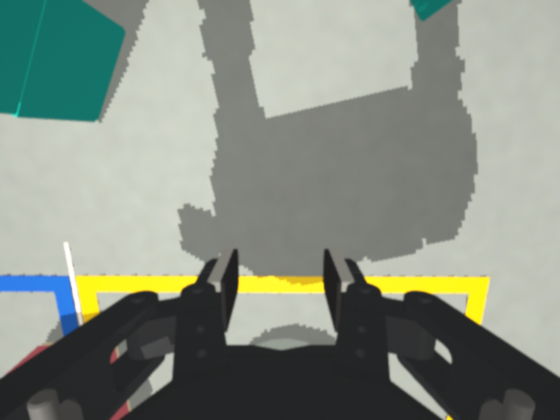

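The container is at (290,335), centred between the fingertips. I'll push it away from the robot, across the far tape.

```bash
python3 -m handwheel '[[[-0.3,0,-0.06,0,-0.1,0,0],[-0.3,0,0,0,0,0,0],[-0.3,0,0,0,0,0,0],[-0.3,0,0,0,0,0,0],[-0.3,0,0,0,0,0,0]]]'
python3 - <<'E'
from h import *
go(YC+.09*v+.004*u+[0,0,.018])
cv2.imwrite("pics/s2.png",arm.capture("side"))
E
```

```text
clock: 3.25
tool_pos: [0.549, 0.1085, 0.0288]
tcp_rot: [0.101, 0.995, -0.001, 0.005]
force: [-0.3, 0.3, -0.0]
opening: 0.0424
t 3.25 pos [0.549  0.1085 0.0288] F [-0.337   0.2741 -0.011 ] op 0.04242086803902002 shift units [-1.9386 -0.0603  0.2368] turn [-0.0162  0.1217  0.039 ]
uv of tcp 0.006703337837332122 -0.007059301809978466
```

View pics/s2.png

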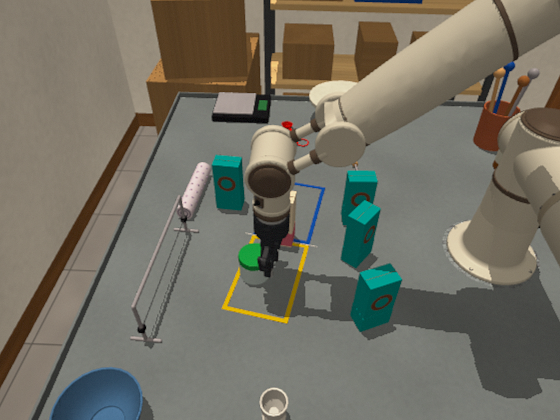

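The container (251,265) has been pushed towards the far tape and is upright. I'll continue and lower the tips slightly.

```bash
python3 -m handwheel '[[[-0.3,-0.03,0.12,0,0.1,0,0],[-0.3,-0.03,0.1,0,0,0,0],[-0.3,0,0.05,0,0,0,0],[-0.25,0,0.03,0,0,0,0],[-0.2,0,0,0,0,0,0]]]'
python3 - <<'E'
from h import *
go(YC+.09*v+.004*u+[0,0,.018])
cv2.imwrite("pics/s3.png",arm.capture("side"));cv2.imwrite("pics/t3.png",arm.capture("top"))
E
```

```text
clock: 3.8
tool_pos: [0.6218, 0.0922, 0.0245]
tcp_rot: [0.101, 0.995, -0.0, 0.006]
force: [-1.1, -0.6, 0.2]
opening: 0.043
t 3.8 pos [0.6218 0.0922 0.0245] F [-1.1006 -0.6002  0.1876] op 0.04295598954618158 shift units [-0.4476 -0.0334  0.1348] turn [0.0121 0.1366 0.0431]
uv of tcp 0.005577066555442292 0.06753808104471726
```

View pics/s3.png

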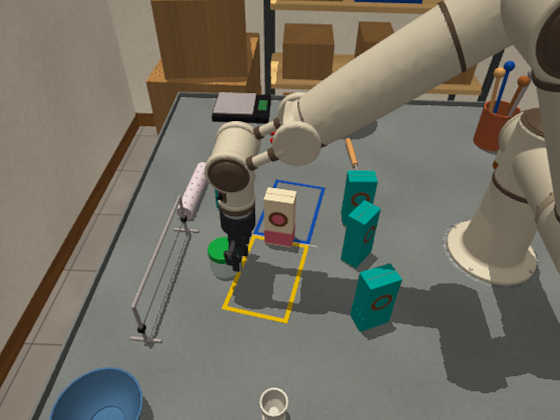

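View pics/t3.png

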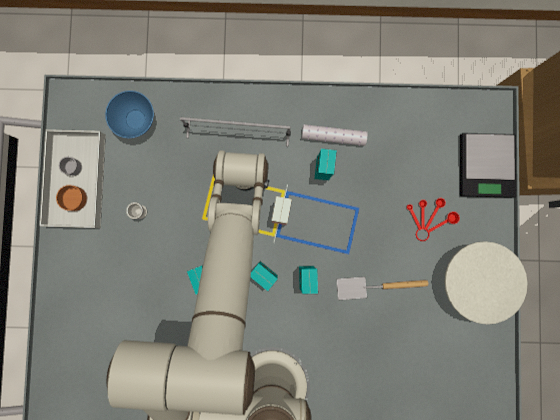

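Run:
```python
from h import *
img=cv2.imread("pics/s3.png");a=img[220:300,180:280];cv2.imwrite("pics/s3c.png",cv2.resize(a,None,fx=6,fy=6,interpolation=cv2.INTER_CUBIC))
p=onz("side",(221.5,250),.068)-YC;print(p@u,p@v)
```

```text
0.015547887359965167 0.10632592894585957
```

View pics/s3c.png

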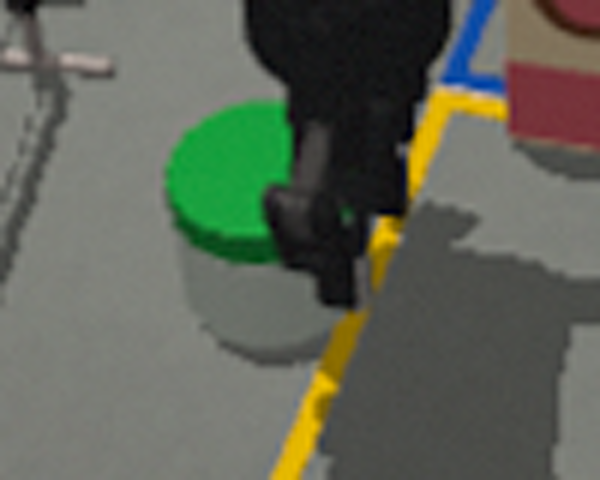

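The container is upright at about v=0.106, and its edge only just clears the far tape near crop (330,340). I'll push 25 mm more.

```bash
python3 -m handwheel '[[[-0.2,-0.03,0.12,0,0.1,0,0],[-0.2,0,0,0,0,0,0],[-0.12,0,0,0,0,0,0],[0,0,0,0,0,0,0],[0.3,0,-0.1,0,0,0,0]]]'
python3 - <<'E'
from h import *
go(YC+.09*v+.004*u+[0,0,.018])
E
```

```text
clock: 4.4
tool_pos: [0.6345, 0.0889, 0.0279]
tcp_rot: [0.101, 0.995, 0.001, 0.004]
force: [-0.7, 0.1, 0.4]
opening: 0.0427
t 4.4 pos [0.6345 0.0889 0.0279] F [-0.6652  0.0808  0.3784] op 0.042663851663582796 shift units [-0.1842 -0.0195  0.1985] turn [0.0226 0.092  0.0443]
uv of tcp 0.00491984129307633 0.08071238650794092
```

```bash
python3 -m handwheel '[[[0.5,0,-0.1,0,0,0,0],[0.6,0,-0.4,0,0,0,0],[0.6,0,-0.8,0,0,0,0],[0.3,0.3,-0.9,0,0,0,0],[0,0.3,-0.9,0,0,0,0]]]' && python3 -m handwheel '[[[0.5,0.5,-0.9,0,0,0,0],[0.7,0.7,-0.5,0,0,0,0],[0.7,0.7,0,0,0,0,-1],[0.7,0.7,0,0,0,0,-1],[0,0,0,0,0,0,-1]]]'
python3 - <<'E'
from h import *
go(YC)
cv2.imwrite("pics/s4.png",arm.capture("side"));cv2.imwrite("pics/t4.png",arm.capture("top"))
E
```

```text
clock: 4.9
tool_pos: [0.5303, 0.1388, 0.1796]
tcp_rot: [0.102, 0.995, -0.0, -0.003]
force: [1.1, 0.6, 0.2]
opening: 0.0425
clock: 5.4
tool_pos: [0.4358, 0.2901, 0.2543]
tcp_rot: [0.102, 0.995, 0.004, 0.008]
force: [0.5, -1.0, -1.0]
opening: 0.0003
t 5.4 pos [0.4358 0.2901 0.2543] F [ 0.5443 -0.9996 -1.0061] op 0.0003015504617493298 shift units [-3.0198 -3.2812  5.0988] turn [0.1114 0.1643 0.0158]
uv of tcp 0.1613782621956237 -0.15486892897012686
```

View pics/s4.png

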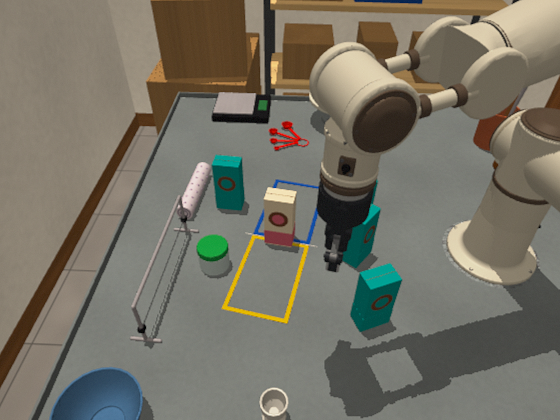

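View pics/t4.png

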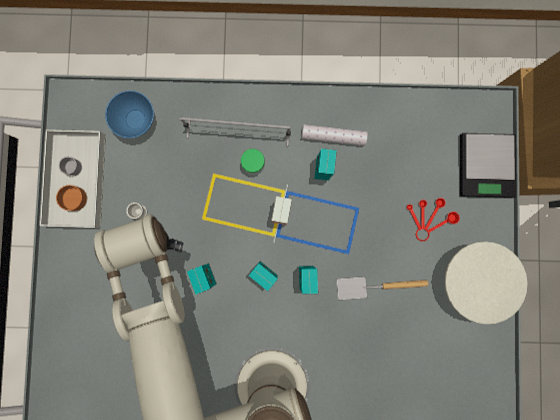

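```bash
python3 -m handwheel '[[[-0.35,-0.85,0,0.1,0.16,0,-1],[-0.35,-0.85,0,0,0,0,-1],[-0.35,-0.85,0,0,0,0,-1],[-0.35,-0.85,0,0,0,0,-1],[-0.35,-0.85,0,0,0,0,-1]]]' && python3 -m handwheel '[[[-0.35,-0.85,0,0,0,0,-1],[-0.35,-0.85,0,0,0,0,-1],[-0.35,-0.85,0,0,0,0,-1],[-0.35,-0.7,0,0,0,0,-1],[0,0,0,0,0,0,-1]]]'
python3 - <<'E'
from h import *
go(YC-.2*u+.003*v+[0,0,.128])
p=onz("top",(252.5,161),.068)-YC;print("cont",p+YC,p@u,p@v)
p=onz("side",(212.5,246),.068)-YC;print("cont",p+YC,p@u,p@v)
E
```

```text
clock: 6.0
tool_pos: [0.4816, 0.0516, 0.2531]
tcp_rot: [0.102, 0.995, -0.001, 0.001]
force: [1.7, 0.2, -1.0]
opening: 0.0003
clock: 6.5
tool_pos: [0.5146, -0.1439, 0.2525]
tcp_rot: [0.112, 0.994, -0.003, 0.0]
force: [-0.1, 0.8, 0.0]
opening: -0.0003
t 6.5 pos [ 0.5146 -0.1439  0.2525] F [-0.1191  0.819   0.0112] op -0.00033281834657364074 shift units [0.1763 0.9603 2.4838] turn [-0.0739  0.0113 -0.2114]
uv of tcp -0.2473775830149699 0.010811447832589161
cont [0.6832 0.0736 0.068 ] -5.19341667507201e-05 0.13146775775681707
cont [0.6843 0.0828 0.068 ] 0.009129880380859046 0.13064937310185137
```

The container is at v=0.131, with about 20 mm to the tape, upright and on bare steel. Next is the descent on the blue side of the carton.

```bash
python3 -m handwheel '[[[0.15,0.4,0.6,0,0,-0.2,-1],[0,0,0.7,0,0,0,-1],[0,0,0.7,0,0,0,-1],[0,0,0.45,0,0,0,-1],[0,0,0,0,0,0,-1]]]'
python3 - <<'E'
from h import *
go(YC-.16*u+.003*v+[0,0,.13])
cv2.imwrite("pics/w5.png",arm.capture("wrist"));cv2.imwrite("pics/s5.png",arm.capture("side"))
E
```

```text
clock: 7.0
tool_pos: [0.5097, -0.1296, 0.1261]
tcp_rot: [0.109, 0.994, -0.004, 0.0]
force: [-1.5, -0.2, -0.7]
opening: -0.0001
t 7.0 pos [ 0.5097 -0.1296  0.1261] F [-1.4732 -0.2272 -0.7161] op -8.488223819161294e-05 shift units [ 0.0195  1.4869 -0.0884] turn [-0.084   0.0155 -0.1458]
uv of tcp -0.23439141408245934 0.0030367347050930843
```

View pics/w5.png

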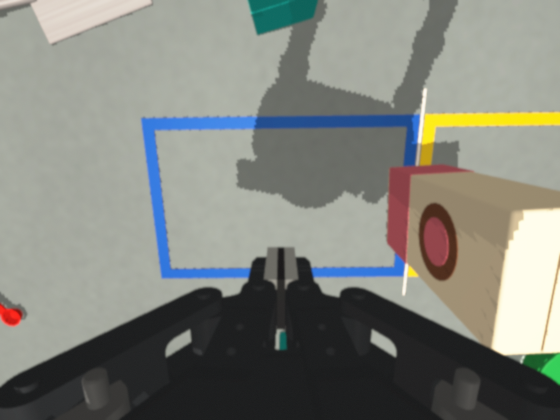

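View pics/s5.png

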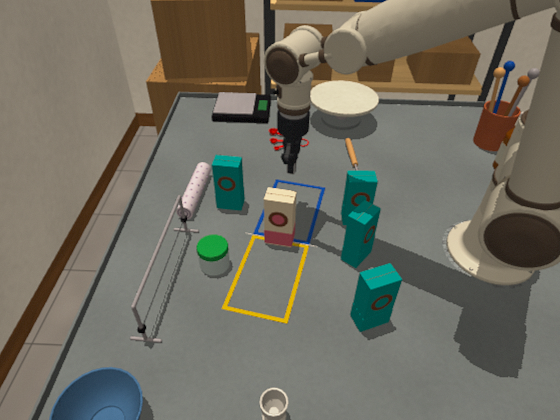

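The fingertips at wrist (280,255) stand on the blue side, level with the carton's middle; the carton is at (440,230). I'll close the gap.

```bash
python3 -m handwheel '[[[0,0.4,-0.05,-0.08,0,-0.14,-1],[0,0.4,0,0,0,0,-1],[0,0.35,0,0,0,0,-1],[0,0.15,0,0,0,0,-1],[0,0.15,0,0,0,0,-1]]]'
python3 - <<'E'
from h import *
go(YC-.105*u+.003*v+[0,0,.13])
cv2.imwrite("pics/s6.png",arm.capture("side")[150:290,190:390])
E
```

```text
clock: 7.6
tool_pos: [0.5331, -0.0618, 0.1425]
tcp_rot: [0.104, 0.994, -0.004, 0.012]
force: [0.0, -0.2, 0.1]
opening: -0.0003
t 7.6 pos [ 0.5331 -0.0618  0.1425] F [ 0.0483 -0.1923  0.1158] op -0.00030114509848723763 shift units [0.1934 1.1651 0.2396] turn [-0.0608  0.2746 -0.0415]
uv of tcp -0.16323058829201836 0.012166639276976162
```

View pics/s6.png

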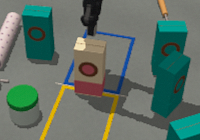

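The carton is still standing and untouched. The tool drifted up to 0.142 and 9 mm sideways, so I'll correct that before contact.

```bash
python3 -m handwheel '[[[0.18,-0.05,0.3,-0.06,0.27,0,-1],[0.05,0,0,0,0,0,-1],[0,0,0,0,0,0,-1]]]'
python3 - <<'E'
from h import *
go(YC-.105*u+.003*v+[0,0,.13])
E
```

```text
clock: 7.95
tool_pos: [0.5211, -0.0621, 0.1267]
tcp_rot: [0.104, 0.995, 0.0, -0.0]
force: [0.6, -0.6, -0.9]
opening: 0.0003
t 7.95 pos [ 0.5211 -0.0621  0.1267] F [ 0.5939 -0.5787 -0.866 ] op 0.00030395768898549 shift units [-0.0461  1.2208 -0.0654] turn [ 0.0057 -0.0072 -0.0405]
uv of tcp -0.1660390528133232 0.00047980181646119165
```

```bash
python3 -m handwheel '[[[-0.02,0.25,0,0,0,0,-1],[0,0.25,0.03,0,0,0,-1],[0,0.25,0.05,0,0,0,-1]]]'
python3 - <<'E'
from h import *
go(YC-.105*u+.003*v+[0,0,.13])
cv2.imwrite("pics/s7.png",cv2.resize(arm.capture("side")[150:290,190:390],None,fx=3,fy=3))
E
```

```text
clock: 8.25
tool_pos: [0.5302, -0.0252, 0.1225]
tcp_rot: [0.106, 0.994, 0.0, -0.0]
force: [-0.4, 0.4, -0.3]
opening: 0.0003
t 8.25 pos [ 0.5302 -0.0252  0.1225] F [-0.394   0.3623 -0.3226] op 0.00030019579500854837 shift units [-0.0191  0.4597 -0.1505] turn [ 0.0048 -0.0074 -0.0882]
uv of tcp -0.12798123828298386 0.0018611604524450948
```

View pics/s7.png

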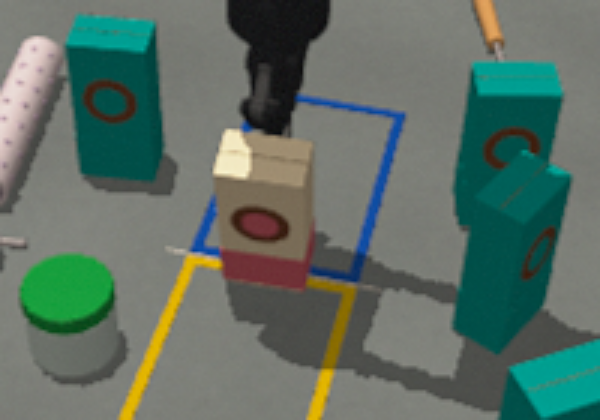

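The carton is tilting towards the yellow bay and its foot edge (265,283 in the crop) has stayed in place. I'll continue.

```bash
python3 -m handwheel '[[[0,0.25,-0.05,0,0,0,-1],[0,0.25,-0.05,0,0,0,-1],[0,0.1,0,0,0,0,-1],[0,0,0,0,0,0,-1],[0,0,0,0,0,0,-1]]]'
python3 - <<'E'
from h import *
go(YC-.105*u+.003*v+[0,0,.13])
cv2.imwrite("pics/s8.png",cv2.resize(arm.capture("side")[150:290,190:390],None,fx=3,fy=3))
E
```

```text
clock: 8.8
tool_pos: [0.5373, 0.011, 0.1275]
tcp_rot: [0.104, 0.995, 0.001, -0.001]
force: [-0.0, -0.1, 0.2]
opening: -0.0001
t 8.8 pos [0.5373 0.011  0.1275] F [-0.0277 -0.0638  0.2043] op -7.253491378780875e-05 shift units [-0.0326 -0.2772 -0.0502] turn [ 0.0216 -0.014  -0.0299]
uv of tcp -0.09113648171820382 0.0014034616212767136
```

View pics/s8.png

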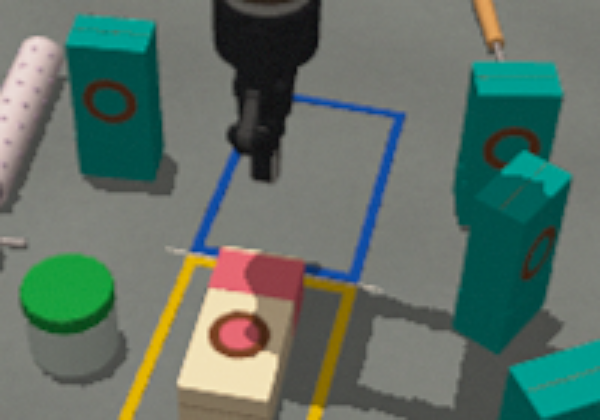

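The carton has toppled and lies on its broad face inside the yellow outline. I'll retreat upwards and check.

```bash
python3 -m handwheel '[[[0,-0.2,-0.8,0,0,0,-1],[0,-0.3,-0.8,0,0,0,-1],[0.5,-0.5,-0.8,0,0,0,-1],[0.7,-0.7,0,0,0,0,-1],[0.7,-0.7,0,0,0,0,-1]]]' && python3 -m handwheel '[[[0.6,-0.7,0,0,0,0,-1],[0,-0.7,0,0,0,0,-1],[0,-0.7,0,0,0,0,-1],[0,0,0,0,0,0,-1],[0,0,0,0,0,0,-1]]]'
python3 - <<'E'
from h import *
cv2.imwrite("pics/s9.png",arm.capture("side"));cv2.imwrite("pics/t9.png",arm.capture("top"))
a=cv2.imread("pics/t9.png")
cv2.imwrite("pics/t9c.png",cv2.resize(a[130:270,180:380],None,fx=4,fy=4,interpolation=cv2.INTER_CUBIC))
b=cv2.imread("pics/top0.png");d=cv2.absdiff(a,b).max(2);cv2.imwrite("pics/diff.png",d)
E
```

```text
clock: 9.35
tool_pos: [0.4203, -0.0888, 0.2484]
tcp_rot: [0.102, 0.995, -0.0, -0.001]
force: [-0.4, -1.4, -0.3]
opening: -0.0001
clock: 9.85
tool_pos: [0.3625, -0.1921, 0.2501]
tcp_rot: [0.107, 0.994, -0.002, 0.0]
force: [1.2, 0.2, -0.7]
opening: -0.0001
```

View pics/s9.png

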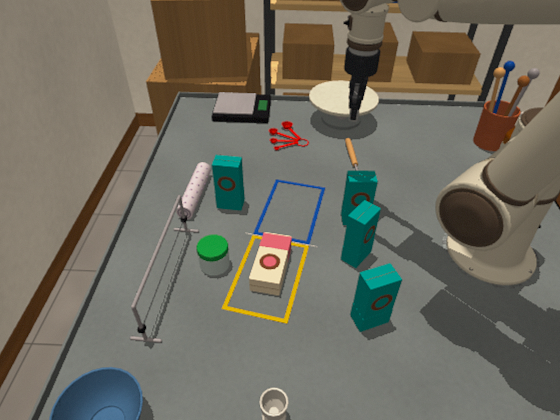

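View pics/t9.png

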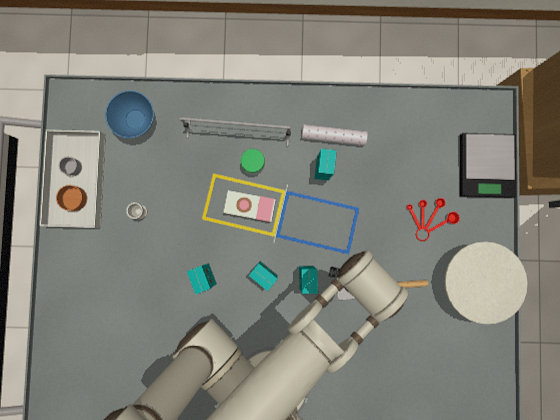

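View pics/t9c.png

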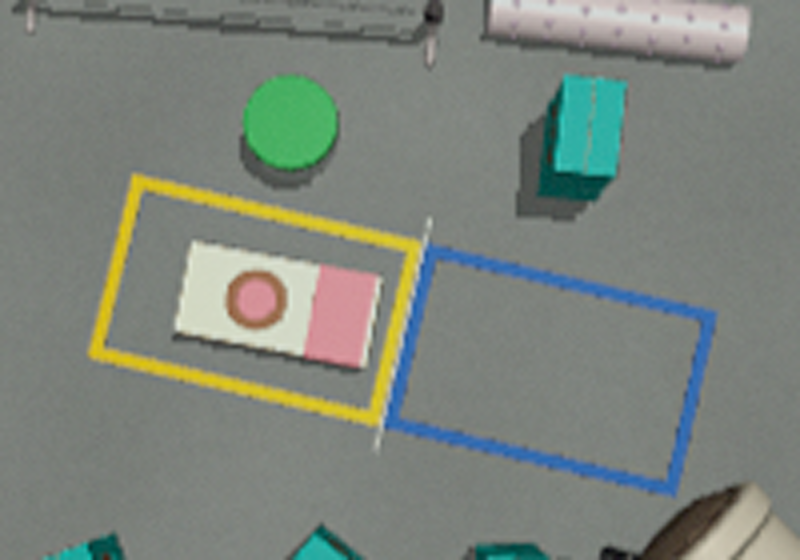

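View pics/diff.png

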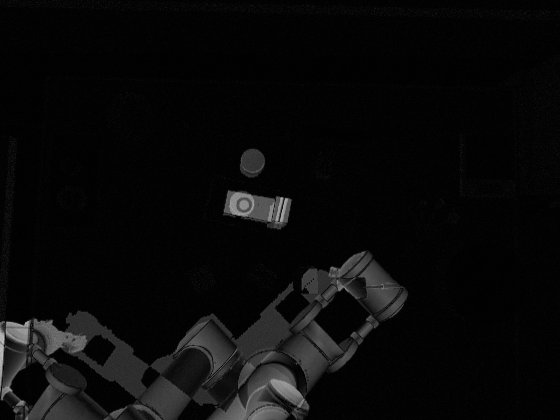

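The carton lies inside the yellow outline (crop 175–382, 240–368) and the container stands clear of the tape at (291,122). The difference image shows only the carton, the container and the arm with its shadow changed. The tool is at z=0.25, touching nothing.

```bash
python3 -c "
from bench import arm
print(arm.hand_in())"
```

```text
the job is handed in; nothing more can be done
None
```

The job is done and handed in at about 10 s. The screw-top container was pushed low and upright, away from the robot, out of the yellow bay. The carton was then pushed at about 125 mm height from the blue side, so it toppled over its foot edge onto its broad face in the yellow bay.

**Last checks:**
- **Carton:** the top and side pictures show it wholly inside the yellow tape.
- **Container:** it stands upright on bare steel, its edge about 20 mm from the outline. The two cameras differ by about 9 mm on its place along the row but agree on its distance from the tape.
- **Bystanders:** the before/after difference of the top picture shows only the carton, the container and the arm with its shadow changed. The spatula blade is partly hidden under the arm in the last top picture, but the arm never came near it.
- **Arm:** it finished at 0.25 m height, touching nothing. The wrist force readings stayed within about 2 N.
- **Drift:** during the approach to the carton the tool rose to 0.142 m and moved 9 mm sideways. I corrected this before it touched the carton.

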